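# Unlatch the aerosol cage and fetch out the spray can

### The arm

A 6-joint arm with a two-finger parallel gripper is mounted at the origin on the work surface. World frame = base frame: x ahead of the robot, y to its left, z up, the work surface at z = 0. Lengths are in m, angles in rad, forces in N, time in s.
With the tool pointing down it reaches from about 0.25 to 0.8 m from the base axis. Payload 3.9 kg.
Tool frame: the origin (TCP) lies between the finger pads; the fingertips stand 25 mm ahead of it and the grasp point (between the pads) lies 6 mm ahead of it (tcp_to_tips is the distance from the TCP to the fingertips, in m); z points along the fingers, y is the direction in which the jaws open and shut (so a half turn about z gives the same grasp; the last joint's range is limited). The gripper opens to 85 mm and grips with 20 to 120 N. Pads are 22 mm wide; open, the fingers measure 114 mm over their backs; the gripper's body (76 mm by 85 mm) begins 54 mm behind the grasp point. The pads swing forward as they close: fully open they stand 13 mm farther back than shut.
Start: joints at [1.126, 0.26, -0.138, 1.173, 0, 1.571], TCP at [0.226, 0.474, 0.256] pointing down, gripper open.
Joint ranges: [-2.78, 2.78], [-0.83, 1.72], [-1.28, 1.37], [-1.9, 2.12], [-1.57, 1.48], [-3.14, 3.14]. Speed limits (rad/s): [2.57, 2.57, 3.14, 3.14, 3.14, 3.14].

### API

Orientations are given as [roll, pitch, yaw] about the fixed x, y, z axes, in that order (R = Rz(yaw) Ry(pitch) Rx(roll)).
In Python, from workcell import * gives the robot as it stands. The module is installed in compiled form; this text tells all that it offers.
- The arm moves only by the tool step_arm, never from a script. Its argument "motion" is a list of rows, each a list of 7 numbers: the turn, a rotation vector about the tool's x, y, z in degrees, then the shift along the tool's x, y, z in mm, then the closure, from 0 (fully open) to 1 (shut). In form: [[ax, ay, az, dx, dy, dz, fingers], ...]. A call has 1 to 20 rows; each row shifts and turns the pose as measured when the row begins, along the tool's axes as they then stand; what a row does not reach is not made up. A row lasts 1/10 s, in which the tool goes at most 50 mm and 8.59 degrees, less where a joint would pass 70% of its speed; a pose out of reach is approached as far as the arm can. A call with a gripper value outside its range is refused whole. The fingers move at their own pace and stop on an object; "grip_force" is the grip in N (left out, the last holds). Time passes only in rows, so rows that do not move let the fingers close. It gives the time, the measured TCP pose, the force and the opening at its end, in the units of the state.
- get_state(): the state, without advancing time (a new reading comes with each control period).
- snapshot(name): name is "scene" or "top"; returns a dict with "pixels" (400x640x3 uint8, red, green, blue), "depth" (400x640 float32, m along the optical axis (not along the pixel's ray), 0 where there is no reading), "vertical_fov" (degrees; the focal length in pixels is half the picture's height over the tangent of half this angle, whatever the lens; pixels are square), "cx", "cy" (the principal point, pixels), "world_from_camera" (4x4, takes a point from camera to world coordinates). Camera axes: x right, y up, looking along -z (the intrinsics and any distortion apply to the point x, -y, -z); pixel columns grow to the right and rows downward; lengths in m; the calibration is good to about 2 mm. A picture is of the moment at which its call begins.
- sign_off(): hands the job in, once; it reports no verdict.
The state is a dict: "time_s": time; "qpos": joint angles; "qd": joint speeds; "effort": joint torques, N m; "ee_pos": TCP position; "tool_rot": TCP orientation; "force": force on the tool from outside, world axes, zero at the start; "wrist_torque": the same for the moment, N m; "width": opening from 0.0 (shut) to 1.0 (fully open).
Only numpy, scipy, OpenCV 4.12 (cv2) and the standard library are available. Lean on these libraries where they do the work, as an engineer would, in place of code of your own. Each camera call takes 0.05 s, during which the arm holds its last target.

### The job

Lift the latch bar of the small aerosol cage up out of its catch and swing the gate wide open, at least square to the cage front. Then slide the spray can out through the gateway, keeping it upright, and set it down gently, standing on the round rubber mat with its whole base on the mat. Leave the gate open and do not disturb the tyres, the jar or the screwdriver.

Things in the scene. Friction and masses are not known exactly. Their poses are not given: they have to be found in the camera images.
- cage: Fixed wire cage, 120 mm deep (its x), 100 mm wide (its y), 130 mm high; origin at the centre of its underside, z up. The gate is on its front, the -x side. Corner posts, side and back rails, floor plate 5 mm thick.
- cage_roof (a point): Centre of the cage's roof, on its upper face 130 mm up; axes as the cage's. The roof is 4 mm thick, with a slot 42 mm wide along x at y = 0, open to the front (-x), closed at the back from x = 38 mm. The can's cap stands up through the slot; the can's body is too wide for it.
- catch (a point): Catch for the latch bar: a small upturned hook, 12 mm wide, on the front corner post at cage y = -48 mm. This point is the middle of the top of its lip, 106 mm up; the lip stands 3 mm outside the bar (cage x = -79 to -84 mm).
- gate (a joint): Gate's swing about its vertical hinge, rad: 0 shut, grows as the gate swings outwards (clockwise from above), to 1.95. Wide open is 1.57 or more. Light friction (0.04 N m), stays where it is left. It cannot leave 0 by more than about 0.05 while the latch bar is in its catch.
- gate_hinge (a point): A point on the gate's hinge axis, 64 mm above the table, at cage x = -62, y = +48 mm. The shut gate reaches from here 92 mm towards the cage's -y, from 10 to 118 mm above the table, and is 6 mm thick. Axes turn with the gate; shut, they are the cage's.
- latch (a joint): Lift of the latch bar about its pivot, rad: 0 level and down in the catch, grows as the free end rises, to 0.9. It falls back to 0 by its own weight (bar 70 g) when let go. The bar clears the catch's lip above about 0.25.
- latch_pivot (a point): Pivot of the latch bar on the gate's outer face, 98 mm above the table; its axis is square to the gate. In the gate's frame 10 mm out (-x) from the hinge and 30 mm (-y) towards the free edge. The steel bar (8 mm thick, 12 mm high) runs from here 110 mm towards the gate's free edge, through the catch and past it.
- latch_knob (a point): Centre of the black ball knob, 24 mm diameter, on a short stem (8 mm diameter) above the free end of the latch bar: 100 mm along the bar from the pivot and 34 mm above it, so 132 mm above the table with the bar down. Moves with bar and gate. It stands beside the cage, 32 mm past its side; can be taken from above.
- can: The spray can (bare metal with black cap), for its speed; origin at the centre of its base.
- can_centre (a point): Centre of the spray can, on its axis half-way up: 85 mm above its base. Body 52 mm diameter and 112 mm high, then a black cap 34 mm diameter from 115 to 170 mm above the base. z along the can. About 0.25 kg. It starts standing on the cage floor under the roof slot, its base 5 mm above the table, with 9 mm of room to rise below the roof.
- mat_top (a point): Centre of the top face of the round black rubber mat, 130 mm diameter, 4 mm thick, fixed flat on the table.
- tyres: Bystander: stack of three small tyres, 64 mm diameter, 79 mm high; origin at the centre of its underside.
- jar: Bystander: squat white jar, 56 mm diameter, 70 mm high; origin at the centre of its underside.
- driver: Bystander: screwdriver 170 mm long lying along its x.
Mind the look-alikes: they are no part of the job. Several things look just like the cage: the one meant starts farthest to the robot's right.

How it is judged:
By the outcome, as a careful person would: the job done as asked, in the order asked, and still so for the second after the job is handed in, with the robot touching nothing.
It also fails if it takes over 64 s, if anything falls off the work surface, if the arm or the gripper's body presses on something with over 40 N, if the wrist force passes 120 N, or if a joint passes its speed limit or range.

## Working session

There is one attempt and no reset: what is moved stays moved. The work goes in short steps, Python scripts to look and compute and a tool call to move; the robot and the scene stay as the last step left them, time stands still between calls to the robot, and variables do not carry over. Pictures are saved under pics/ and viewed, and the job is handed in when it is done.

Besides the shell and the picture viewer there is one more tool, called as name([rows], argument=value, ...), one row to a line, values as JSON. step_arm: Moves the arm, as the interface text tells. Its arguments: {"type":"object","properties":{"motion":{"type":"array"},"grip_force":{"type":"number"}},"required":["motion"]}

```bash
mkdir -p pics; cat > h.py <<'E'
from workcell import *
import numpy as np, cv2
def snap(name,fn):
    s=snapshot(name); cv2.imwrite('pics/'+fn,cv2.cvtColor(s['pixels'],cv2.COLOR_RGB2BGR)); np.savez('pics/'+fn[:-4]+'.npz',**s); return s
def K(s):
    f=200/np.tan(np.radians(s['vertical_fov'])/2); return f,float(s['cx']),float(s['cy'])
def cloud(s):
    f,cx,cy=K(s); d=s['depth'].astype(float); v,u=np.mgrid[0:400,0:640]
    P=np.stack([(u-cx)/f*d,-(v-cy)/f*d,-d,np.ones_like(d)],-1)@s['world_from_camera'].T
    P=P[...,:3]; P[d==0]=np.nan; return P
E
python3 - <<'E'
from h import *
for n in ('scene','top'):
    s=snap(n,n+'0.png'); print({k:v for k,v in s.items() if k not in('pixels','depth')}, (s['depth']==0).mean())
print(get_state())
E
```

```text
{'vertical_fov': 43.16755706285897, 'cx': 319.24522219170694, 'cy': 201.90411814449317, 'world_from_camera': array([[ 0.18289459, -0.65572265,  0.73251442,  1.32360597],
       [ 0.98310622,  0.12743306, -0.13138863, -0.10781269],
       [-0.00719206,  0.74416975,  0.66795183,  0.88239006],
       [ 0.        ,  0.        ,  0.        ,  1.        ]])} 0.00405859375
{'vertical_fov': 57.27874972106179, 'cx': 318.65375619889846, 'cy': 195.14409555188925, 'world_from_camera': array([[-0.0110655 ,  0.98181318, -0.18952689,  0.30944175],
       [-0.99993068, -0.01010204,  0.00604884,  0.06113092],
       [ 0.00402422,  0.18958068,  0.9818569 ,  1.11219358],
       [ 0.        ,  0.        ,  0.        ,  1.        ]])} 0.00418359375
{'time_s': 0.1, 'qpos': array([ 1.12598651e+00,  2.60620108e-01, -1.39261569e-01,  1.17270830e+00,
        2.12175065e-05,  1.57081254e+00]), 'qd': array([ 0.00060369, -0.00023817,  0.00227326,  0.00043733, -0.0011029 ,
       -0.00153189]), 'effort': array([ 8.56943407e-04, -4.06508231e+01,  2.54527366e+01,  1.00866452e-02,
        1.15775542e-04, -1.59958029e-05]), 'ee_pos': array([0.22564405, 0.47339063, 0.25553903]), 'tool_rot': array([-3.13979900e+00, -2.11883848e-05,  2.69676659e+00]), 'force': array([ 0.76455958, -0.09011301, -0.07028024]), 'wrist_torque': array([-0.02720303,  0.03326412,  0.0255876 ]), 'width': 0.9997593801183541}
```

View pics/scene0.png

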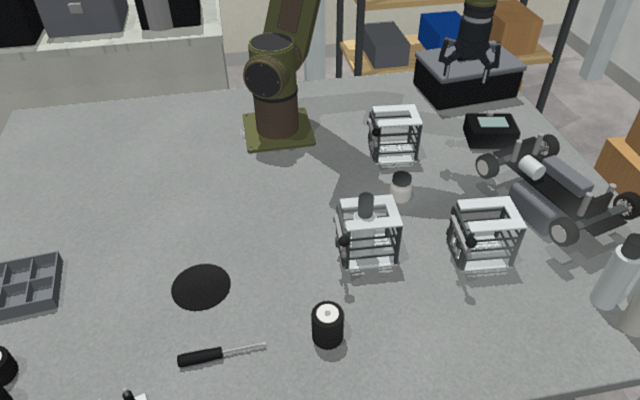

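View pics/top0.png

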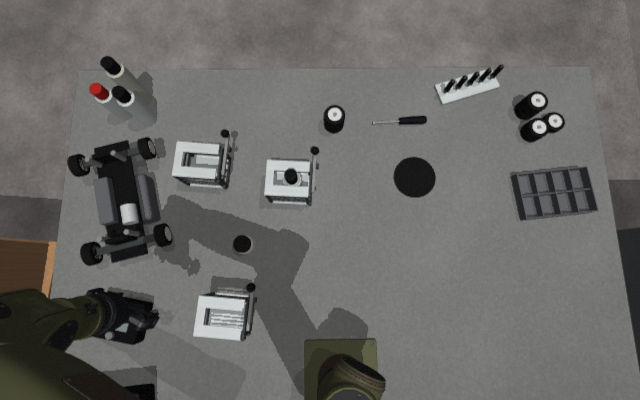

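```bash
cat > m.py <<'E'
from h import *
def load(f): return dict(np.load('pics/'+f))
if __name__=='__main__':
  for n in('scene','top'):
    s=load(n+'0.npz');P=cloud(s);px=s['pixels'].astype(int)
    if n=='top': r=(slice(130,215),slice(255,330))
    else: r=(slice(185,290),slice(325,412))
    Q=P[r].reshape(-1,3);c=px[r].reshape(-1,3)
    print(n,'table z',np.nanmedian(P[...,2]))
    m=(abs(Q[:,2]-.13)<.006)&(c.min(1)>120)
    R=Q[m]; rect=cv2.minAreaRect((R[:,:2]*1000).astype(np.float32)); print('roof',m.sum(),np.median(R[:,2]),rect,cv2.boxPoints(rect).tolist())
    # cap top
    m=(Q[:,2]>.165)&(Q[:,2]<.19); print('cap',m.sum(),np.median(Q[m],0),(Q[m].max(0)+Q[m].min(0))/2,np.ptp(Q[m],0))
    # mat
    g=px.max(-1)
    m=(abs(P[...,2]-.004)<.006)&(g<50)
    k,l,st,ce=cv2.connectedComponentsWithStats(m.astype(np.uint8))
    for i in range(1,k):
        if st[i,4]>800:
            A=P[l==i]; 
            print('comp',st[i].tolist(),A.mean(0),(np.nanmax(A,0)+np.nanmin(A,0))/2,np.ptp(A,0))
E
python3 m.py
python3 - <<'E'
import cv2
im=cv2.imread('pics/scene0.png')[170:300,310:420];cv2.imwrite('pics/c1.png',cv2.resize(im,None,fx=5,fy=4.5,interpolation=cv2.INTER_CUBIC))
im=cv2.imread('pics/top0.png')[130:220,250:340];cv2.imwrite('pics/c2.png',cv2.resize(im,None,fx=6,fy=6,interpolation=cv2.INTER_CUBIC))
E
```

```text
scene table z -0.00013787645701657247
roof 1121 0.12961617039135276 ((549.3294677734375, 144.36207580566406), (120.27791595458984, 105.28096008300781), 86.8421401977539) [[493.4560241699219, 87.21424865722656], [598.5771484375, 81.41462707519531], [605.202880859375, 201.50990295410156], [500.081787109375, 207.3095245361328]]
cap 167 [0.55284908 0.13082785 0.17402754] [0.54963197 0.13178073 0.17144001] [0.03165801 0.03130489 0.01249266]
comp [172, 265, 58, 46, 1962] [ 0.58699856 -0.2427689   0.00351559] [ 0.5818136  -0.24161662  0.00345552] [0.12963532 0.12432061 0.01083317]
top table z -0.0004882956700242858
roof 993 0.12964464597993763 ((547.8480834960938, 142.44064331054688), (119.98715209960938, 100.33812713623047), 86.46440124511719) [[494.07476806640625, 85.65510559082031], [594.221923828125, 79.46739196777344], [601.6213989257812, 199.22618103027344], [501.4742431640625, 205.4138946533203]]
cap 133 [0.54514928 0.13024158 0.17425014] [0.54604579 0.13027905 0.17189066] [0.03183686 0.03200323 0.01350443]
comp [394, 157, 41, 40, 1269] [ 0.57828291 -0.2435646   0.00417171] [ 0.57991036 -0.24375259  0.00403695] [0.12615097 0.12713191 0.01167656]
```

View pics/c1.png

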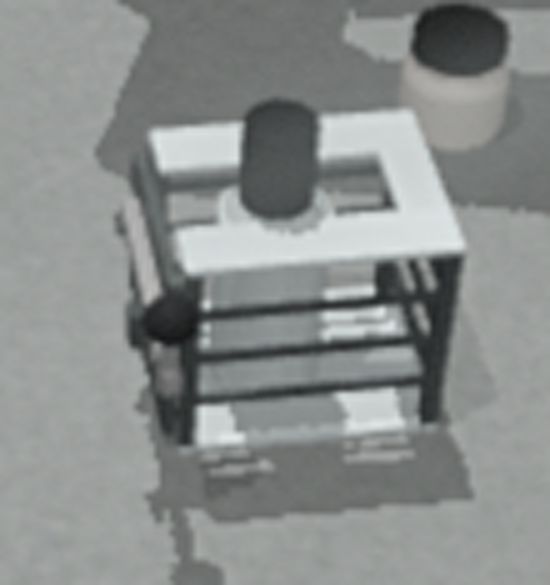

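View pics/c2.png

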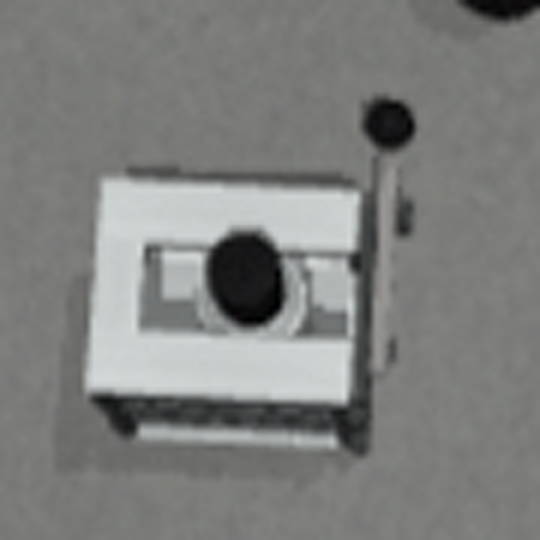

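```bash
cat > k.py <<'E'
from h import *
import sys
def ray(s,u,v):
    f,cx,cy=K(s);W=s['world_from_camera'];return W[:3,3],W[:3,:3]@np.array([(u-cx)/f,-(v-cy)/f,-1])
def knob(s,r,thr=45):
    c=s['pixels'][r].max(-1)<thr; k,l,st,ce=cv2.connectedComponentsWithStats(c.astype(np.uint8))
    return [(st[i].tolist(),ce[i]+[r[1].start,r[0].start]) for i in range(1,k) if st[i,4]>20]
def onz(s,u,v,z):
    o,d=ray(s,u,v);return o+d*(z-o[2])/d[2]
E
python3 - <<'E'
from k import *
L=lambda f:dict(np.load('pics/'+f))
t=L('top0.npz');s=L('scene0.npz')
for n,i,r in(('top',t,(slice(143,158),slice(306,322))),('scene',s,(slice(228,252),slice(334,352)))):
    for th in (40,50):
        for a in knob(i,r,th): print(n,th,a,onz(i,*a[1],.132))
ca=knob(t,(slice(164,188),slice(280,305)),50); print(ca,[onz(t,*a[1],.165) for a in ca])
E
```

```text
top 40 ([5, 4, 8, 7, 44], array([314.5       , 150.06818182])) [0.6269423  0.06527129 0.132     ]
top 50 ([5, 4, 8, 8, 50], array([314.38, 150.24])) [0.62644514 0.06561075 0.132     ]
scene 40 ([5, 11, 10, 8, 40], array([344.2  , 243.025])) [0.63363498 0.06675188 0.132     ]
scene 50 ([4, 9, 12, 11, 79], array([343.97468354, 241.89873418])) [0.63046738 0.06699145 0.132     ]
[([5, 5, 12, 15, 147], array([290.58503401, 176.12244898]))] [array([0.54457456, 0.12938458, 0.165     ])]
```

step_arm([
  [0,0,-7.4,0,0,0,0.3],
  [0,0,-7.4,0,0,0,0.3],
  [0,0,-7.4,0,0,0,0.3],
  [0,0,0,-30,-27,0,0.3],
  [0,0,0,-30,-27,0,0.3],
  [0,0,0,-30,-27,0,0.3],
  [0,0,0,-30,-27,0,0.3],
  [0,0,0,-30,-27,0,0.3],
  [0,0,0,-30,-27,0,0.3],
  [0,0,0,-30,-27,0,0.3],
  [0,0,0,-30,-27,0,0.3],
  [0,0,0,-30,-27,0,0.3],
  [0,0,0,-30,-27,0,0.3],
  [0,0,0,-30,-27,0,0.3],
  [0,0,0,-30,-27,0,0.3],
  [0,0,0,-30,-27,0,0.3],
  [0,0,0,0,0,0,0.3],
], grip_force=30)

```text
time_s: 1.8
ee_pos: [0.6131, 0.092, 0.2466]
tool_rot: [-3.132, -0.011, 3.107]
force: [0.1, 0.2, 0.2]
width: 0.704
```

```bash
cat > d.py <<'E'
from h import *
from scipy.spatial.transform import Rotation as R
import sys
# target x y z yaw(deg) in m
a=list(map(float,sys.argv[1:5])); s=get_state()
T=R.from_euler('xyz',s['tool_rot']); G=R.from_euler('xyz',[np.pi,0,np.radians(a[3])])
print('rot',np.round(np.degrees((T.inv()*G).as_rotvec()),2),'shift',np.round(T.inv().apply(np.array(a[:3])-s['ee_pos'])*1000,1),'shift in G',np.round(G.inv().apply(np.array(a[:3])-s['ee_pos'])*1000,1))
print(s['time_s'],s['ee_pos'].round(4),s['tool_rot'].round(3),s['force'].round(1),s['qpos'].round(2),round(s['width'],3))
E
python3 d.py .6265 .0665 .2 176.65
```

```text
rot [-0.56 -0.61  1.37] shift [-14.8 -24.6  46.7] shift in G [-14.9 -24.7  46.6]
1.8 [0.6131 0.092  0.2466] [-3.132 -0.011  3.107] [0.1 0.2 0.2] [ 0.15  0.44  0.1   1.25 -0.01  0.19] 0.704
```

step_arm([
  [-0.6,-0.6,1.4,-4,-7,0,0.3],
  [0,0,0,-4,-6,10,0.3],
  [0,0,0,-4,-6,15,0.3],
  [0,0,0,-3,-6,20,0.3],
  [0,0,0,0,0,0,0.3],
])

```text
time_s: 2.3
ee_pos: [0.6245, 0.0659, 0.1975]
tool_rot: [3.14, -0.003, 3.082]
force: [-0.5, 0.8, -0.2]
width: 0.701
```

```bash
python3 d.py .6265 .0665 .138 176.65; python3 - <<'E'
from h import *
for n,r in(('top',(100,220,250,370)),('scene',(150,270,290,410))):
    s=snap(n,n+'1.png');im=cv2.imread(f'pics/{n}1.png')[r[0]:r[1],r[2]:r[3]];cv2.imwrite(f'pics/{n}1c.png',cv2.resize(im,None,fx=4,fy=4))
a=cv2.hconcat([cv2.imread(f'pics/{n}1c.png') for n in('top','scene')]);cv2.imwrite('pics/j1.png',cv2.resize(a,(800,400)))
E
```

```text
rot [ 0.1  -0.2  -0.07] shift [-2.2  0.6 59.5] shift in G [-2.   0.7 59.5]
2.3 [0.6245 0.0659 0.1975] [ 3.140e+00 -3.000e-03  3.082e+00] [-0.5  0.8 -0.2] [0.1  0.47 0.02 1.13 0.   0.16] 0.701
```

View pics/j1.png

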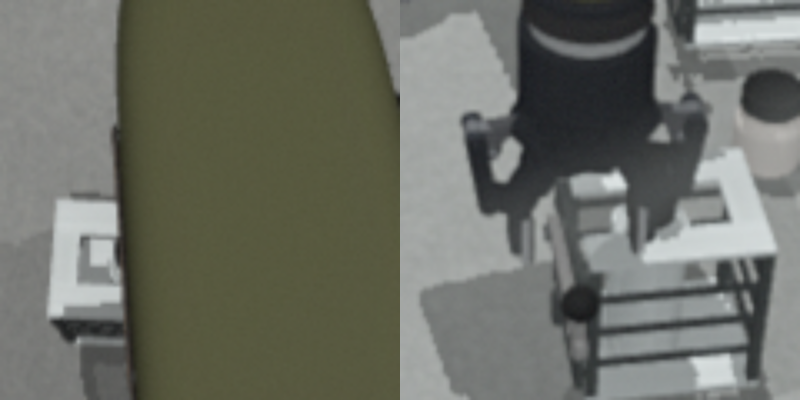

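step_arm([
  [0,0,0,-1,0,15,0.3],
  [0,0,0,-1,0,15,0.3],
  [0,0,0,0,0,15,0.3],
  [0,0,0,0,0,13,0.3],
  [0,0,0,0,0,2,0.3],
  [0,0,0,0,0,0,0.9],
  [0,0,0,0,0,0,0.9],
  [0,0,0,0,0,0,0.9],
  [0,0,0,0,0,0,0.9],
  [0,0,0,0,0,0,0.9],
])

```text
time_s: 3.4
ee_pos: [0.6302, 0.0667, 0.1485]
tool_rot: [-3.138, 0.013, 3.085]
force: [-0.9, 0.9, -0.7]
width: 0.255
```

```bash
python3 d.py .6265 .0665 .138 176.65
```

```text
rot [-0.2   0.77  0.1 ] shift [ 3.8 -0.4 10.5] shift in G [ 3.7 -0.4 10.5]
3.4 [0.6302 0.0667 0.1485] [-3.138  0.013  3.085] [-0.9  0.9 -0.7] [ 0.11  0.49 -0.06  1.   -0.01  0.16] 0.255
```

step_arm([
  [0,0,0,0,0,0,0.4],
  [0,0,0,0,0,0,0.4],
  [0,0.8,0,4,0,4,0.4],
  [0,0,0,0,0,5,0.4],
  [0,0,0,0,0,2,0.4],
  [0,0,0,0,0,0,0.4],
])

```text
time_s: 4.0
ee_pos: [0.6277, 0.068, 0.1379]
tool_rot: [-3.14, 0.002, 3.086]
force: [-0.9, -0.1, -0.1]
width: 0.602
```

```bash
python3 d.py .6265 .0665 .138 176.65
```

```text
rot [-0.11  0.12  0.17] shift [ 1.1 -1.6 -0.1] shift in G [ 1.1 -1.6 -0.1]
4.0 [0.6277 0.068  0.1379] [-3.140e+00  2.000e-03  3.086e+00] [-0.9 -0.1 -0.1] [ 0.11  0.51 -0.07  0.99 -0.    0.16] 0.602
```

step_arm([
  [0,0,0,1,-1.5,0,0.9],
  [0,0,0,0,0,0,0.9],
  [0,0,0,0,0,0,0.9],
  [0,0,0,0,0,0,0.9],
], grip_force=40)

```text
time_s: 4.4
ee_pos: [0.6263, 0.0666, 0.1379]
tool_rot: [-3.14, 0.002, 3.086]
force: [0.3, -0.1, -0.1]
width: 0.253
```

```bash
python3 d.py .6265 .0665 .138 176.65
```

```text
rot [-0.1   0.1   0.18] shift [-0.2 -0.1 -0.1] shift in G [-0.2 -0.1 -0.1]
4.4 [0.6263 0.0666 0.1379] [-3.140e+00  2.000e-03  3.086e+00] [ 0.3 -0.1 -0.1] [ 0.11  0.5  -0.08  0.99 -0.    0.16] 0.253
```

step_arm([
  [0,0,0,2,0,-5,0.9],
  [0,0,0,2,0,-5,0.9],
  [0,0,0,2,0,-5,0.9],
  [0,0,0,2.5,0,-5,0.9],
  [0,0,0,0,0,0,0.9],
])

```text
time_s: 4.9
ee_pos: [0.6164, 0.0671, 0.1589]
tool_rot: [-3.14, 0.0, 3.086]
force: [0.2, 0.2, -3.0]
width: 0.249
```

```bash
python3 d.py .6052 .0653 .174 176.65
```

```text
rot [-0.11  0.02  0.18] shift [ 11.1  -2.5 -15.1] shift in G [ 11.1  -2.5 -15.1]
4.9 [0.6164 0.0671 0.1589] [-3.14   0.     3.086] [ 0.2  0.2 -3. ] [ 0.11  0.47 -0.07  1.03 -0.    0.16] 0.249
```

step_arm([
  [0,0,0,3,0,-5,0.9],
  [0,0,0,3.5,0,-5,0.9],
  [0,0,0,4,0,-5,0.9],
  [0,0,0,0,0,0,0.9],
])

```text
time_s: 5.3
ee_pos: [0.6045, 0.0678, 0.175]
tool_rot: [-3.14, -0.0, 3.086]
force: [0.7, -0.1, -2.4]
width: 0.25
```

```bash
python3 d.py .6052 .0678 .174 176.65;  python3 - <<'E'
from h import *
s=snap('scene','scene2.png');im=cv2.imread('pics/scene2.png')[150:300,280:430];cv2.imwrite('pics/scene2c.png',cv2.resize(im,None,fx=4,fy=4))
E
```

```text
rot [-0.12 -0.03  0.18] shift [-0.7  0.1  1. ] shift in G [-0.7  0.1  1. ]
5.3 [0.6045 0.0678 0.175 ] [-3.14  -0.     3.086] [ 0.7 -0.1 -2.4] [ 0.11  0.44 -0.08  1.05 -0.    0.17] 0.25
```

View pics/scene2c.png

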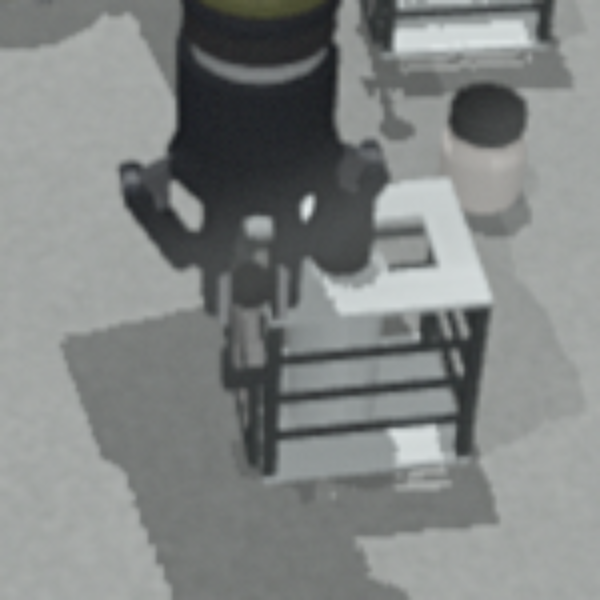

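step_arm([
  [0,0,5,1,-9.5,0,0.9],
  [0,0,5,1.3,-9.5,0,0.9],
  [0,0,5,1.3,-9.5,0,0.9],
  [0,0,5,1.3,-9.5,0,0.9],
  [0,0,0,0,0,0,0.9],
])

```text
time_s: 5.85
ee_pos: [0.5921, 0.0302, 0.1741]
tool_rot: [-3.138, 0.0, 2.726]
force: [-0.1, -0.7, -2.3]
width: 0.25
```

```bash
cat > g.py <<'E'
import sys,os
from h import *
p=get_state()['ee_pos'];H=np.array([.497,.0843]);r=(p[:2]-H)*1000
c=np.radians(86.65);a0=np.degrees(np.arctan2(-16.4,107.9));a=np.degrees(np.arctan2(r[1],r[0]))
print('gate by position',a0-a,'radius',np.hypot(*r),'z',p[2])
yaw=176.65-(a0-a)
for ph in map(float,sys.argv[1:]):
    t=np.radians(a0-ph);g=H+.1093*np.array([np.cos(t),np.sin(t)])
    print(ph);os.system(f'python3 d.py {g[0]} {g[1]} .1745 {176.65-ph}')
E
python3 g.py 20 40
```

```text
rot [-0.22  0.01 -0.45] shift [-0.   1.8 -0.4] shift in G [-0.1  1.8 -0.4]
5.85 [0.5921 0.0302 0.1741] [-3.138  0.     2.726] [-0.1 -0.7 -2.3] [ 0.05  0.42 -0.12  1.03 -0.    0.47] 0.25
rot [-0.22  0.05 19.55] shift [  9.7 -34.9  -0.2] shift in G [ -2.5 -36.1  -0.4]
5.85 [0.5921 0.0302 0.1741] [-3.138  0.     2.726] [-0.1 -0.7 -2.3] [ 0.05  0.42 -0.12  1.03 -0.    0.47] 0.25
gate by position 20.961670360510723 radius 109.43263088452858 z 0.17413645911948664
20.0
40.0
```

step_arm([
  [0,0,6.5,1.7,-12.3,0,0.9],
  [0,0,6.5,1.9,-12.3,0,0.9],
  [0,0,6.5,1.9,-12.3,0,0.9],
  [0,0,6.5,1.9,-12.3,0,0.9],
  [0,0,6.5,1.9,-12.3,0,0.9],
  [0,0,6.5,1.9,-12.3,0,0.9],
  [0,0,0,0,0,0,0.9],
])

```text
time_s: 6.55
ee_pos: [0.5359, -0.0186, 0.1736]
tool_rot: [-3.137, 0.004, 2.037]
force: [-0.4, -0.1, -2.3]
width: 0.25
```

```bash
python3 g.py 60
```

```text
rot [-0.28  0.24  0.05] shift [ 0.6  1.3 -0.9] shift in G [ 0.6  1.3 -0.9]
6.55 [ 0.5359 -0.0186  0.1736] [-3.137  0.004  2.037] [-0.4 -0.1 -2.3] [-0.03  0.33 -0.26  0.98 -0.01  1.07] 0.25
gate by position 60.67075817928837 radius 110.02006191477145 z 0.1736402050693218
60.0
```

step_arm([
  [0,0,6.8,2.2,-12.8,0,0.9],
  [0,0,6.8,2,-12.8,0,0.9],
  [0,0,6.8,2,-12.8,0,0.9],
  [0,0,6.8,2,-12.8,0,0.9],
  [0,0,6.8,2,-12.8,0,0.9],
  [0,0,6.8,2,-12.8,0,0.9],
  [0,0,0,0,0,0,0.9],
])

```text
time_s: 7.25
ee_pos: [0.4593, -0.0192, 0.1741]
tool_rot: [-3.14, 0.011, 1.33]
force: [-2.1, -0.1, -0.1]
width: 0.254
```

```bash
python3 g.py 102
```

```text
rot [-0.07  0.66  1.55] shift [ 1.  -1.1 -0.4] shift in G [ 1.  -1.1 -0.4]
7.25 [ 0.4593 -0.0192  0.1741] [-3.14   0.011  1.33 ] [-2.1 -0.1 -0.1] [-0.03  0.21 -0.44  0.93 -0.01  1.78] 0.254
gate by position 101.38148211943738 radius 110.15950904862802 z 0.1741321934037155
102.0
```

```bash
python3 - <<'E'
from h import *
s=snap('scene','scene3.png');im=cv2.imread('pics/scene3.png')[150:300,250:420];cv2.imwrite('pics/scene3c.png',cv2.resize(im,None,fx=4,fy=4))
E
```

```text
(no output)
```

View pics/scene3c.png

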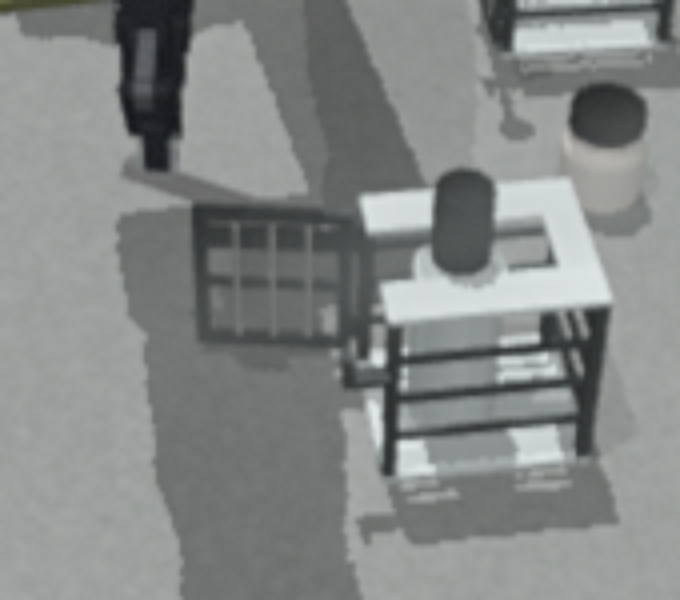

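step_arm([
  [0,0.5,0,-3.5,0,5,0.9],
  [0,0,0,-3.5,0,5.5,0.9],
  [0,0,0,-3,0,6,0.9],
  [0,0,0,-3,0,6,0.9],
  [0,0,0,-2.5,0,6,0.9],
  [0,0,0,-2,0,6,0.9],
  [0,0,0,0,0,0,0.9],
])

```text
time_s: 8.0
ee_pos: [0.4617, -0.0401, 0.1385]
tool_rot: [3.135, 0.003, 1.342]
force: [-1.0, -1.9, 1.5]
width: 0.249
```

```bash
python3 g.py 102;python3 - <<'E'
from h import *
s=snap('top','top4.png');im=cv2.imread('pics/top4.png')[130:280,250:420];cv2.imwrite('pics/top4c.png',cv2.resize(im,None,fx=4,fy=4))
E
```

```text
rot [0.4  0.19 2.23] shift [ 20.7  -7.9 -36.1] shift in G [ 20.5  -9.  -36. ]
8.0 [ 0.4617 -0.0401  0.1385] [3.135e+00 3.000e-03 1.342e+00] [-1.  -1.9  1.5] [-0.08  0.24 -0.5   0.83 -0.    1.72] 0.249
gate by position 97.19822935691744 radius 129.32460133453776 z 0.13851632291581983
102.0
```

View pics/top4c.png

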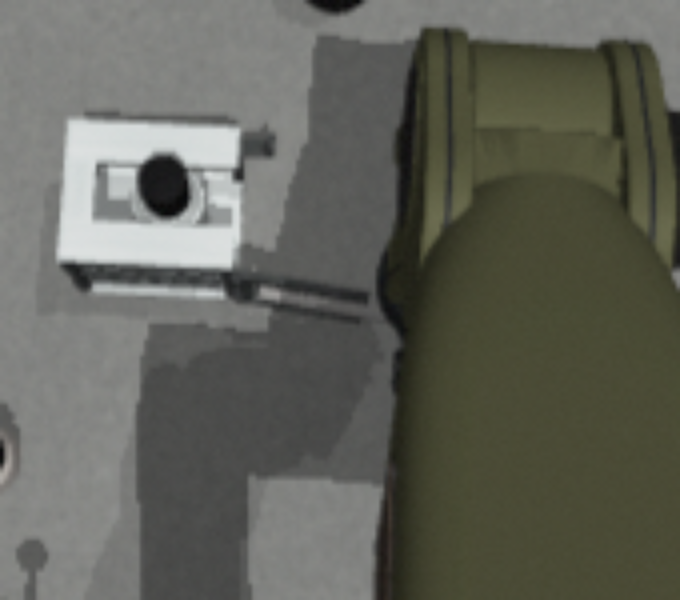

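step_arm([
  [0,0,0,0,0,0,0.4],
  [0,0,0,0,0,0,0.4],
  [0,0,0,0,0,-10,0.4],
  [0,0,0,0,0,-20,0.4],
  [0,0,0,0,0,-30,0.4],
  [0,0,0,0,0,-30,0.3],
  [0,0,0,0,0,-15,0.3],
  [0,0,0,0,0,0,0.3],
])

```text
time_s: 8.85
ee_pos: [0.462, -0.0372, 0.251]
tool_rot: [3.132, -0.001, 1.345]
force: [0.5, -0.6, 0.2]
width: 0.698
```

```bash
python3 d.py .547 .1305 .235 86;python3 - <<'E'
from k import *
t=snap('top','top5.png');s=snap('scene','scene5.png')
cv2.imwrite('pics/j5.png',cv2.hconcat([cv2.resize(cv2.imread('pics/top5.png')[130:250,250:400],(400,320)),cv2.resize(cv2.imread('pics/scene5.png')[150:270,290:440],(400,320))]))
for n,i in(('t',t),('s',s)):
    P=cloud(i);m=(P[...,2]>.168)&(P[...,2]<.182)&(abs(P[...,0]-.547)<.03)&(abs(P[...,1]-.13)<.03)
    Q=P[m];mm=Q[Q[:,2]>.1735-.002];print(n,m.sum(),mm.mean(0),(mm.max(0)+mm.min(0))/2,np.ptp(mm,0))
E
```

```text
rot [ 0.54 -0.02 -8.94] shift [182.5  45.2  16.7] shift in G [173.3  73.1  16. ]
8.85 [ 0.462  -0.0372  0.251 ] [ 3.132e+00 -1.000e-03  1.345e+00] [ 0.5 -0.6  0.2] [-0.08  0.15 -0.29  1.12 -0.    1.72] 0.698
t 126 [0.54601012 0.13068838 0.17470524] [0.54585754 0.13034115 0.1750914 ] [0.03220864 0.03171282 0.00695118]
s 151 [0.54998648 0.13163914 0.17431843] [0.54969327 0.13185957 0.17481154] [0.03352885 0.03148232 0.00632751]
```

View pics/j5.png

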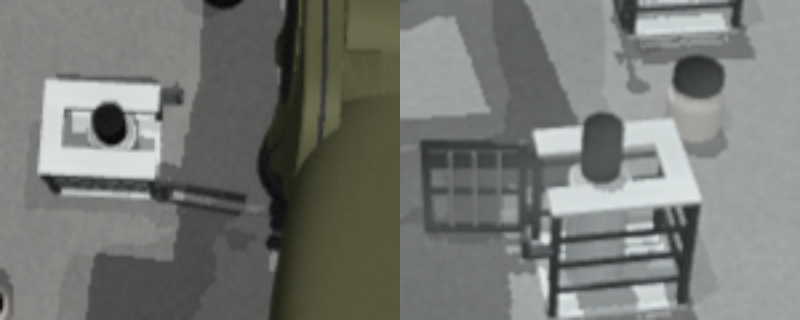

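step_arm([
  [0.5,0,-4.8,0,0,0,0.3],
  [0,0,-4.8,0,0,0,0.3],
  [0,0,0,18,7.5,0,0.3],
  [0,0,0,26,11,0,0.3],
  [0,0,0,26,11,0,0.3],
  [0,0,0,26,11,0,0.3],
  [0,0,0,26,11,0,0.3],
  [0,0,0,26,11,0,0.3],
  [0,0,0,16,7,0,0.3],
  [0,0,0,0,0,0,0.3],
])

```text
time_s: 9.95
ee_pos: [0.5329, 0.1283, 0.2337]
tool_rot: [-3.114, 0.003, 1.518]
force: [-0.8, -0.2, 0.4]
width: 0.702
```

```bash
python3 d.py .548 .131 .235 86.65
```

```text
rot [-1.57  0.17  0.3 ] shift [ 3.5 14.9 -1.8] shift in G [ 3.6 14.9 -1.3]
9.95 [0.5329 0.1283 0.2337] [-3.114e+00  3.000e-03  1.518e+00] [-0.8 -0.2  0.4] [ 0.23  0.33 -0.1   1.17  0.01  1.86] 0.702
```

step_arm([
  [-1.6,0,0.3,2,8,0,0.3],
  [0,0,0,1.5,7,0,0.3],
  [0,0,0,0,0,0,0.3],
])

```text
time_s: 10.25
ee_pos: [0.5462, 0.1293, 0.231]
tool_rot: [-3.137, 0.006, 1.512]
force: [0.9, 0.2, -0.3]
width: 0.696
```

```bash
python3 d.py .548 .131 .166 86.65
```

```text
rot [-0.29  0.36 -0.01] shift [ 2.2  2.  65. ] shift in G [ 1.8  1.7 65. ]
10.25 [0.5462 0.1293 0.231 ] [-3.137  0.006  1.512] [ 0.9  0.2 -0.3] [ 0.23  0.34 -0.09  1.15 -0.    1.86] 0.696
```

step_arm([
  [-0.3,0.3,0,2,2,4,0.3],
  [0,0,0,0,0,8,0.3],
  [0,0,0,0,0,8,0.3],
  [0,0,0,0,0,6,0.3],
  [0,0,0,0,0,0,0.3],
])

```text
time_s: 10.75
ee_pos: [0.5469, 0.1289, 0.202]
tool_rot: [-3.139, 0.002, 1.51]
force: [0.7, 0.0, -0.1]
width: 0.697
```

```bash
python3 d.py .548 .131 .166 86.65
```

```text
rot [-0.17  0.11 -0.16] shift [ 2.2  1.1 36. ] shift in G [ 2.1  1.  36. ]
10.75 [0.5469 0.1289 0.202 ] [-3.139e+00  2.000e-03  1.510e+00] [ 0.7  0.  -0.1] [ 0.23  0.35 -0.15  1.07 -0.    1.86] 0.697
```

step_arm([
  [0,0,0,1,1,6,0.3],
  [0,0,0,1,0,8,0.3],
  [0,0,0,0.5,0,8,0.3],
  [0,0,0,0.5,0,8,0.3],
  [0,0,0,0,0,6,0.3],
  [0,0,0,0,0,0,0.3],
])

```text
time_s: 11.35
ee_pos: [0.5477, 0.1322, 0.1623]
tool_rot: [-3.138, 0.002, 1.51]
force: [-0.5, 0.2, -0.4]
width: 0.696
```

```bash
python3 d.py .548 .131 .166 86.65; python3 - <<'E'
from h import *
s=snap('scene','scene6.png');im=cv2.imread('pics/scene6.png')[130:280,290:440];cv2.imwrite('pics/scene6c.png',cv2.resize(im,None,fx=4,fy=4))
E
```

```text
rot [-0.22  0.12 -0.14] shift [-1.2  0.4 -3.7] shift in G [-1.2  0.4 -3.7]
11.35 [0.5477 0.1322 0.1623] [-3.138e+00  2.000e-03  1.510e+00] [-0.5  0.2 -0.4] [ 0.24  0.38 -0.21  0.98 -0.    1.87] 0.696
```

View pics/scene6c.png

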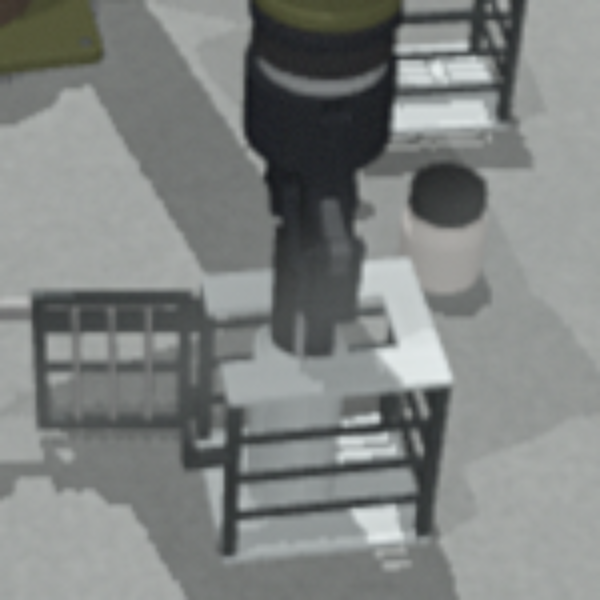

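step_arm([
  [0,0,0,-1,0.4,-4,0.3],
  [0,0,0,0,0,0,0.9],
  [0,0,0,0,0,0,0.9],
  [0,0,0,0,0,0,0.9],
  [0,0,0,0,0,0,0.9],
], grip_force=50)

```text
time_s: 11.9
ee_pos: [0.5486, 0.1311, 0.168]
tool_rot: [-3.139, 0.001, 1.51]
force: [-0.3, 0.6, -2.4]
width: 0.383
```

```bash
python3 d.py .548 .131 .1695 86.65
```

```text
rot [-0.12  0.08 -0.14] shift [-0.2 -0.6 -1.5] shift in G [-0.2 -0.6 -1.5]
11.9 [0.5486 0.1311 0.168 ] [-3.139e+00  1.000e-03  1.510e+00] [-0.3  0.6 -2.4] [ 0.24  0.38 -0.2   0.99 -0.    1.87] 0.383
```

step_arm([
  [0,0,0,0,0,-2,0.9],
  [0,0,0,0,0,-1,0.9],
  [0,0,0,0,0,0,0.9],
])

```text
time_s: 12.2
ee_pos: [0.5481, 0.131, 0.1706]
tool_rot: [-3.138, 0.002, 1.51]
force: [0.0, -0.1, -2.0]
width: 0.384
```

```bash
python3 d.py .5485 .131 .1705 86.65; python3 - <<'E'
from h import *
s=snap('scene','scene7.png');im=cv2.imread('pics/scene7.png')[170:290,310:430];cv2.imwrite('pics/scene7c.png',cv2.resize(im,None,fx=5,fy=5))
E
```

```text
rot [-0.2   0.11 -0.14] shift [0.  0.4 0.1] shift in G [0.  0.4 0.1]
12.2 [0.5481 0.131  0.1706] [-3.138e+00  2.000e-03  1.510e+00] [ 0.  -0.1 -2. ] [ 0.24  0.38 -0.2   1.   -0.    1.87] 0.384
```

View pics/scene7c.png

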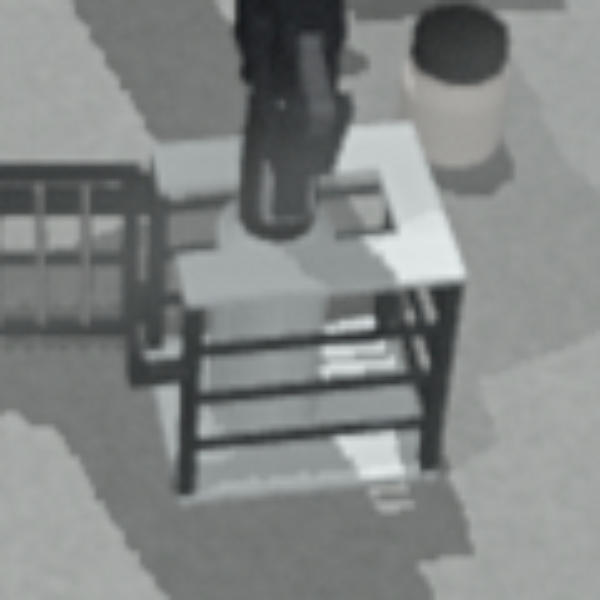

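step_arm([
  [0,0,0,-4,0,0,0.9],
  [0,0,0,-6,0,0,0.9],
  [0,0,0,-6,0,0,0.9],
  [0,0,0,0,0,0,0.9],
])

```text
time_s: 12.65
ee_pos: [0.5468, 0.1135, 0.1703]
tool_rot: [-3.138, 0.003, 1.51]
force: [-0.9, 1.0, -2.0]
width: 0.382
```

```bash
python3 d.py .5475 .115 .1705 86.65
```

```text
rot [-0.23  0.15 -0.14] shift [ 1.6  0.6 -0.2] shift in G [ 1.6  0.6 -0.2]
12.65 [0.5468 0.1135 0.1703] [-3.138e+00  3.000e-03  1.510e+00] [-0.9  1.  -2. ] [ 0.21  0.37 -0.21  1.   -0.    1.84] 0.382
```

Good tracking; continue.

step_arm([
  [0,0,0,-6,0.5,0,0.9],
  [0,0,0,-7,0,0,0.9],
  [0,0,0,-7,0,0,0.9],
  [0,0,0,-7,0,0,0.9],
  [0,0,0,0,0,0,0.9],
])

```text
time_s: 13.15
ee_pos: [0.5455, 0.0834, 0.1704]
tool_rot: [-3.138, 0.003, 1.509]
force: [-0.9, -0.9, -2.4]
width: 0.381
```

```bash
python3 d.py .546 .087 .1705 86.65
```

```text
rot [-0.23  0.17 -0.19] shift [ 3.6  0.3 -0.1] shift in G [ 3.6  0.3 -0.1]
13.15 [0.5455 0.0834 0.1704] [-3.138e+00  3.000e-03  1.509e+00] [-0.9 -0.9 -2.4] [ 0.15  0.36 -0.23  0.99 -0.    1.79] 0.381
```

step_arm([
  [0,0,0,-7,0.5,0,0.9],
  [0,0,0,-8,0,0,0.9],
  [0,0,0,-8,0,0,0.9],
  [0,0,0,-8,0,0,0.9],
  [0,0,0,-8,0,0,0.9],
  [0,0,0,0,0,0,0.9],
])

```text
time_s: 13.75
ee_pos: [0.5434, 0.0407, 0.1706]
tool_rot: [-3.138, 0.003, 1.509]
force: [0.6, -0.2, -2.6]
width: 0.384
```

```bash
python3 d.py .5435 .045 .1705 86.65
```

```text
rot [-0.22  0.18 -0.21] shift [ 4.3 -0.2  0.1] shift in G [ 4.3 -0.2  0.1]
13.75 [0.5434 0.0407 0.1706] [-3.138e+00  3.000e-03  1.509e+00] [ 0.6 -0.2 -2.6] [ 0.08  0.35 -0.24  0.98 -0.    1.71] 0.384
```

step_arm([
  [0,0,0,-10,0,0,0.9],
  [0,0,0,-14,0,0,0.9],
  [0,0,0,-16,0,-2,0.9],
  [0,0,0,-16,1,-2,0.9],
  [0,0,0,-16,1,-2,0.9],
  [0,0,0,-16,2,-2,0.9],
  [0,0,0,-12,3,-2,0.9],
  [0,0,0,0,0,0,0.9],
])

```text
time_s: 14.55
ee_pos: [0.5435, -0.0684, 0.1813]
tool_rot: [-3.138, 0.005, 1.509]
force: [-0.1, 0.9, -2.2]
width: 0.385
```

```bash
python3 d.py .5805 -.243 .19 86.65;python3 - <<'E'
from h import *
s=snap('scene','scene8.png');im=cv2.imread('pics/scene8.png')[130:310,160:430];cv2.imwrite('pics/scene8c.png',cv2.resize(im,None,fx=2.9,fy=2.9))
E
```

```text
rot [-0.22  0.26 -0.22] shift [-172.    47.7   -8.2] shift in G [-172.2   47.1   -8.7]
14.55 [ 0.5435 -0.0684  0.1813] [-3.138  0.005  1.509] [-0.1  0.9 -2.2] [-0.12  0.34 -0.22  1.01 -0.    1.51] 0.385
```

View pics/scene8c.png

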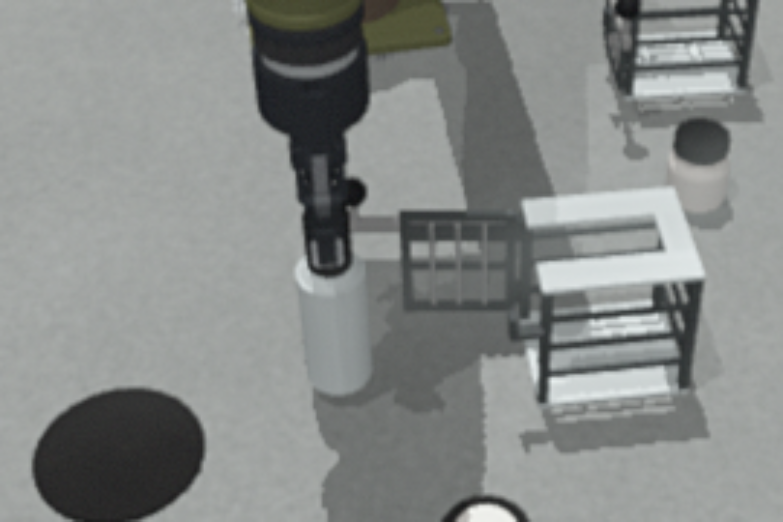

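step_arm([
  [0,0,0,-10,3,0,0.9],
  [0,0,0,-18,5,0,0.9],
  [0,0,0,-20,5.5,0,0.9],
  [0,0,0,-20,5.5,0,0.9],
  [0,0,0,-20,5.5,0,0.9],
  [0,0,0,-20,5.5,0,0.9],
  [0,0,0,-20,5.5,0,0.9],
  [0,0,0,-15,4,0,0.9],
  [0,0,0,-10,3,0,0.9],
  [0,0,0,0,0,0,0.9],
])

```text
time_s: 15.6
ee_pos: [0.5787, -0.227, 0.1791]
tool_rot: [-3.134, 0.002, 1.519]
force: [0.3, 0.2, -2.8]
width: 0.384
```

```bash
python3 d.py .5805 -.243 .18 86.65
```

```text
rot [-0.42  0.14  0.38] shift [-15.9   2.7  -0.9] shift in G [-15.9   2.8  -0.9]
15.6 [ 0.5787 -0.227   0.1791] [-3.134e+00  2.000e-03  1.519e+00] [ 0.3  0.2 -2.8] [-0.37  0.47 -0.03  1.08 -0.    1.25] 0.384
```

step_arm([
  [-0.4,0,0.4,-7,1.5,0,0.9],
  [0,0,0,-7,1,2,0.9],
  [0,0,0,-2,0,2,0.9],
  [0,0,0,0,0,2,0.9],
  [0,0,0,0,0,0,0.9],
])

```text
time_s: 16.1
ee_pos: [0.5797, -0.2419, 0.1723]
tool_rot: [-3.14, 0.0, 1.514]
force: [0.2, 0.2, -2.9]
width: 0.382
```

```bash
python3 d.py .5805 -.243 .168 86.65; python3 - <<'E'
from h import *
s=snap('scene','scene9.png');im=cv2.imread('pics/scene9.png')[150:330,130:330];cv2.imwrite('pics/scene9c.png',cv2.resize(im,None,fx=3.3,fy=3.3))
E
```

```text
rot [-0.09  0.03  0.09] shift [-1.   0.9  4.3] shift in G [-1.   0.9  4.3]
16.1 [ 0.5797 -0.2419  0.1723] [-3.14   0.     1.514] [ 0.2  0.2 -2.9] [-0.39  0.48 -0.02  1.07 -0.    1.23] 0.382
```

View pics/scene9c.png

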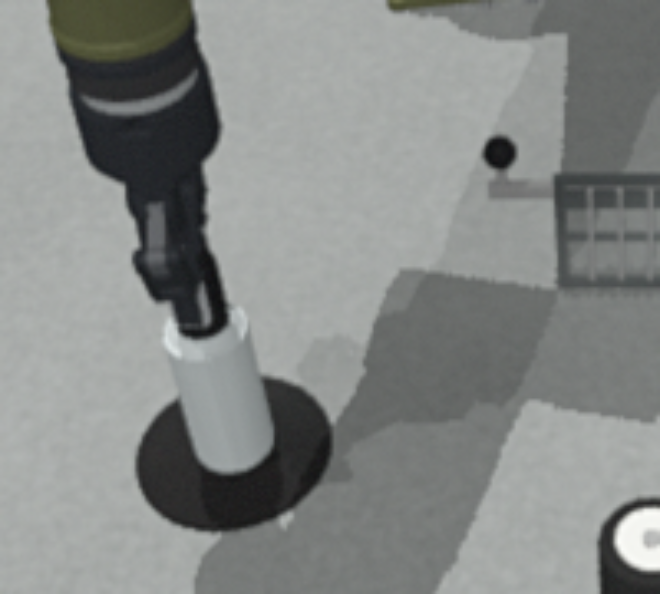

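Can hovers centred over the mat (base about (232,468) in the crop, mat centred at (235,455)). Lower in 1 mm rows, watching the force.

step_arm([
  [0,0,0,0,0,1,0.9],
  [0,0,0,0,0,1,0.9],
  [0,0,0,0,0,1,0.9],
  [0,0,0,0,0,0,0.9],
])

```text
time_s: 16.55
ee_pos: [0.5798, -0.2411, 0.1695]
tool_rot: [-3.14, 0.0, 1.515]
force: [0.0, 0.6, -3.0]
width: 0.387
```

```bash
python3 d.py .5805 -.243 .168 86.65
```

```text
rot [-0.07  0.02  0.15] shift [-1.9  0.8  1.5] shift in G [-1.9  0.8  1.5]
16.55 [ 0.5798 -0.2411  0.1695] [-3.14   0.     1.515] [ 0.   0.6 -3. ] [-0.39  0.48 -0.03  1.06 -0.    1.23] 0.387
```

step_arm([
  [0,0,0,0,0,1,0.9],
  [0,0,0,0,0,1,0.9],
  [0,0,0,0,0,0,0.9],
])

```text
time_s: 16.85
ee_pos: [0.5798, -0.241, 0.1674]
tool_rot: [-3.14, 0.0, 1.515]
force: [-0.1, -0.5, -2.0]
width: 0.382
```

```bash
python3 d.py .5805 -.243 .168 86.65
```

```text
rot [-0.06  0.02  0.16] shift [-2.   0.8 -0.6] shift in G [-1.9  0.8 -0.6]
16.85 [ 0.5798 -0.241   0.1674] [-3.14   0.     1.515] [-0.1 -0.5 -2. ] [-0.39  0.48 -0.03  1.06 -0.    1.23] 0.382
```

step_arm([
  [0,0,0,0,0,0.7,0.9],
  [0,0,0,0,0,0.7,0.9],
  [0,0,0,0,0,0,0.9],
])

```text
time_s: 17.15
ee_pos: [0.58, -0.2412, 0.1671]
tool_rot: [-3.142, 0.001, 1.515]
force: [0.9, 0.3, -2.0]
width: 0.383
```

```bash
python3 d.py .5805 -.243 .168 86.65
```

```text
rot [-0.    0.05  0.15] shift [-1.7  0.6 -0.9] shift in G [-1.7  0.6 -0.9]
17.15 [ 0.58   -0.2412  0.1671] [-3.142e+00  1.000e-03  1.515e+00] [ 0.9  0.3 -2. ] [-0.39  0.48 -0.03  1.05 -0.    1.23] 0.383
```

step_arm([
  [0,0,0,0,0,1,0.9],
  [0,0,0,0,0,0.5,0.9],
  [0,0,0,0,0,0,0.9],
])

```text
time_s: 17.45
ee_pos: [0.58, -0.2413, 0.167]
tool_rot: [3.14, 0.001, 1.515]
force: [-0.7, 0.2, -0.8]
width: 0.384
```

```bash
python3 - <<'E'
from h import *
for n,r in(('scene',(200,320,150,270)),):
    s=snap(n,n+'10.png');im=cv2.imread(f'pics/{n}10.png')[r[0]:r[1],r[2]:r[3]];cv2.imwrite(f'pics/{n}10c.png',cv2.resize(im,None,fx=5,fy=5))
for i in range(4): 
    snapshot('top'); s=get_state(); print(s['time_s'],s['force'].round(2),s['ee_pos'].round(4))
E
```

```text
17.55 [-0.81 -0.14  0.69] [ 0.58   -0.2414  0.1669]
17.6 [-1.44 -0.45  1.89] [ 0.5801 -0.2414  0.1669]
17.65 [-2.13  0.79  0.74] [ 0.58   -0.2414  0.1669]
17.7 [-1.3   0.54  1.53] [ 0.58   -0.2414  0.1669]
```

View pics/scene10c.png

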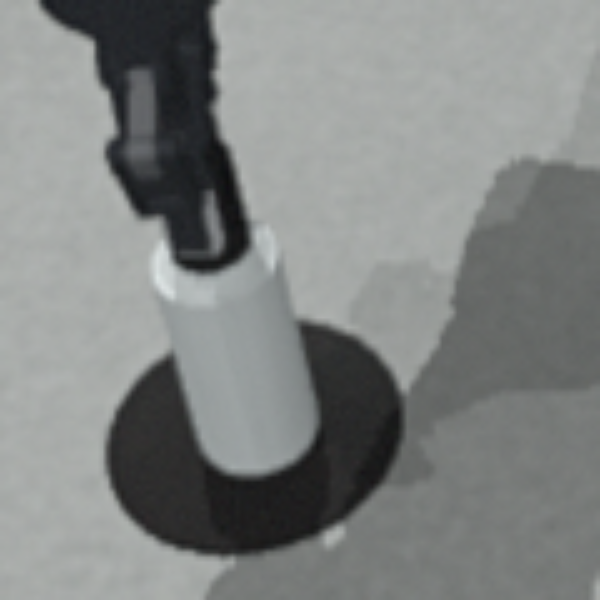

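step_arm([
  [0,0,0,0,0,0,0.5],
  [0,0,0,0,0,0,0.4],
  [0,0,0,0,0,0,0.3],
  [0,0,0,0,0,0,0.3],
  [0,0,0,0,0,-10,0.3],
  [0,0,0,0,0,-20,0.3],
  [0,0,0,0,0,-30,0.3],
  [0,0,0,0,0,-30,0.3],
  [0,0,0,-10,0,-30,0.3],
  [0,0,0,-30,-20,0,0.3],
  [0,0,0,-40,-30,0,0.3],
  [0,0,0,-40,-30,0,0.3],
  [0,0,0,0,0,0,0.3],
  [0,0,0,0,0,0,0.3],
], grip_force=20)

```text
time_s: 19.1
ee_pos: [0.4938, -0.3611, 0.2989]
tool_rot: [3.131, 0.007, 1.518]
force: [0.5, -0.1, 0.2]
width: 0.699
```

```bash
python3 - <<'E'
from h import *
for n in('scene','top'):
    s=snap(n,n+'11.png')
    P=cloud(s);m=(P[...,2]>.165)&(P[...,2]<.185)&(abs(P[...,0]-.58)<.05)&(abs(P[...,1]+.243)<.04)
    Q=P[m]
    if len(Q): Q=Q[Q[:,2]>.17];print(n,len(Q),Q.mean(0),np.ptp(Q,0))
print(get_state()['ee_pos'])
E
```

```text
scene 171 [ 0.5826333  -0.23948178  0.1731618 ] [0.03381662 0.03122052 0.00618667]
top 119 [ 0.57820721 -0.24075814  0.17410402] [0.03123495 0.03333571 0.00750574]
[ 0.49445246 -0.36023631  0.29860824]
```

View pics/scene11.png

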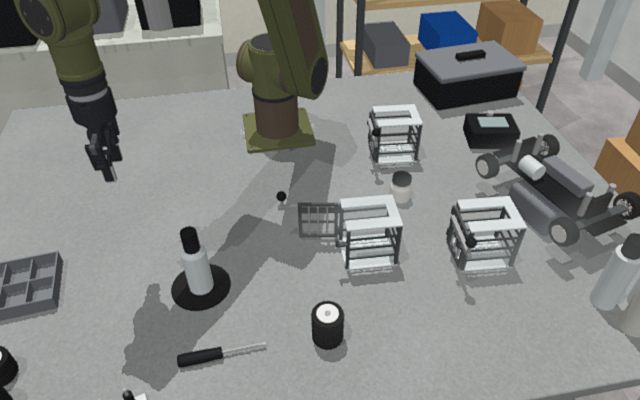

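View pics/top11.png

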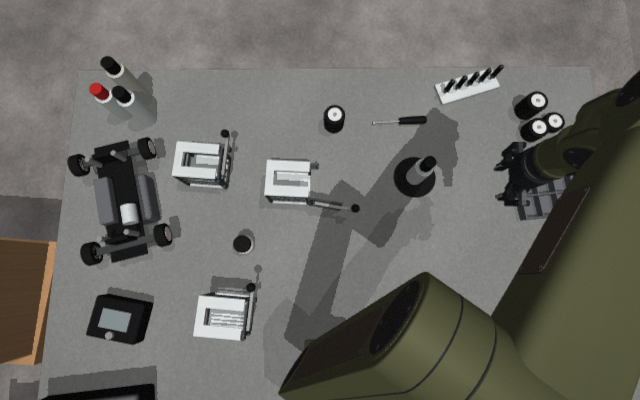

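```bash
python3 - <<'E'
from k import *
s=dict(np.load('pics/top11.npz'))
a=knob(s,(slice(200,216),slice(346,364)),50);print(a)
p=onz(s,*a[0][1],.132);d=p[:2]-[.497,.0843];print(p,'gate deg',-3.35+np.degrees(np.arctan2(-10,130))-np.degrees(np.arctan2(d[1],d[0])))
print(sign_off())
E
```

```text
[([5, 4, 9, 8, 54], array([354.81481481, 207.74074074]))]
[ 0.46288687 -0.04248001  0.132     ] gate deg 97.31137751956568
the job is handed in; nothing more can be done
None
```

The spray can is out of the cage and standing on the rubber mat, with the gate left wide open. I gripped the knob, lifted the latch bar about 0.4 rad out of its catch, swung the gate open and lowered the bar again. Then I took the can by its cap, raised it about 3–4 mm and slid it out along the roof slot. I set it down in roughly 1 mm steps until the force showed contact. The job was handed in at about 19 s of the 64 s allowed.

My last checks before handing in:
- **Gate:** about 97° open, worked out from the knob's position in the top picture.
- **Can:** upright, with its axis at about (0.580, -0.240). That is within about 4 mm of the mat centre, so the whole base is on the mat. The cap top read 0.173–0.174 m, matching 4 mm of mat plus the 170 mm can.
- **Bystanders:** the tyres, jar and screwdriver look unmoved in both views.
- **Arm:** clear of everything at the end, and no force reading between moves went above about 3 N.

The two cameras differed by about 4 mm in x on the can's position. That is more than the stated 2 mm calibration, so I worked to the average. The first grip on the knob sat about 10 mm too high because the arm stopped short, so I opened, moved down and gripped again before lifting.

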